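Pin the label camera's boom and hold it out at its second stop

TASK

Get the label camera out over the red carton: first take the yellow-knobbed lock pin from its blue holder and put it fully home through the bracket plates and the boom's tongue between them. Then squeeze in the red release button on the side of the boom's black handle, pull the handle out past the first stop all the way to the second stop, and finish while still holding it there against its return spring. Leave the carton and the other loose things where they are.

Things in the scene. Friction and masses are not known exactly. Their poses are not given: they have to be found in the camera images.
- cam_bracket: Grey bracket fixed to the bench; origin on the bench top below the pin hole, z up. It carries the camera boom: level, axis at z=100 mm, pulled out along this frame's -y. In mm: base 60 wide, y=+45 to -155; clevis plates 30 wide, y=+18 to -18, post behind them; saddle at y=-127; nothing of these above z=113. Outer tube 26x26, y=-21 to -185. Photo mat 110x110x3 centred at y=-377.
- bracket_hole (a point): Centre of the mouth of the vertical pin hole, on the upper face (z=112 mm) of the clevis's top plate. The hole is 12.5 mm wide, lightly chamfered, straight down through top plate (5), the boom's tongue (10) and lower plate (5), 24 mm in all, open below; the tongue's hole is in line at the start. Axes as the bracket's.
- lock_pin: Loose lock pin, about 60 g, upright in the holder. Steel shaft 10 mm thick, 38 mm long with a tapered foot; steel flange 24 mm wide, 4 mm thick; above it a round yellow knob 22 mm wide, 34 mm tall. Origin on the axis at the flange's underside: knob from z=+4 to +38 mm, shaft down to -38 mm. Fully home, the flange lies on the top plate.
- pin_holder: Fixed blue block 56x56x45 mm with a vertical 12.5 mm square hole through its middle, in which the pin stands with its flange on the top face. Origin on the bench under the block's centre.
- boom_handle (a point): Centre of the boom's black handle: 34 mm wide (bracket x), 50 long (y), 37 tall, centre 101.5 mm over the bench; moves with the boom. 5 mm from the 30 mm wide collar of the outer tube; the white camera (44 wide, 40 long, top z=119, lens down to z=77) is 2 mm off its other end. Axes as the bracket's. Gripped from above across its width, with a finger on the button, the button goes in.
- button_face (a point): Middle of the outer face of the red release button, on the handle's bracket -x side (towards the robot), halfway along. The button is 16 mm long (y), 18 mm tall and stands 6 mm out of the handle's side when free.
- release_button (a joint): Travel of the release button into the handle: 0 free, 0.006 m fully in (flush). Spring 2 N at the start of travel, 5 N at the end. The boom can extend only when it is in by more than 0.004 m; once the boom is out by 15 mm it may be let up.
- section_1 (a joint): Extension of the first, thicker section out of the outer tube: 0 in, 0.055 m at its stop (the first stop). Return spring 2 to 3.6 N plus little friction, so it comes out first.
- section_2 (a joint): Extension of the second section, with handle and camera, out of the first: 0 in, 0.055 m at its stop. Return spring 5 to 7.2 N. The boom's second stop is where both sections are at 0.055 m, the handle 110 mm from its start (up to 113 with the play of the pin). Let go, both sections spring back.
- cam_boom (a joint): How far the outer tube has slipped through the bracket along the pull: 0 home (pin holes in line), up to 0.05 m if it is not pinned (1.5 N friction). With the pin in, play of about 3 mm.
- red_carton: Small loose red carton 50x60x30 mm on the photo mat, below where the camera ends up. Origin at its underside. Not to be moved.
- screwdriver: Red and black screwdriver lying near the bench's front edge, 203 mm long, 27 mm thick. Bystander; origin at its underside. Not to be moved.
- marker_black: Black-capped felt marker lying near the front edge, 134 mm long, 18 mm thick. Bystander; origin at its underside. Not to be moved.
- brown_carton: Brown carton 95x62x48 mm behind the bracket. Bystander; origin at its underside. Not to be moved.
- blue_carton: Blue carton 100x68x45 mm behind the bracket. Bystander; origin at its underside. Not to be moved.
- tape_clear: Roll of clear tape lying flat, 96 mm wide, 48 mm tall, behind the pin holder. Bystander; origin at its underside. Not to be moved.

How it is judged:
By the outcome, as a careful person would: the job done as asked, in the order asked, and still so for the second after the job is handed in, while the arm keeps its last pose, push and grip.
It also fails if it takes over 64 s, if anything falls off the work surface, if the arm or the gripper's body presses on something with over 40 N, if the wrist force passes 120 N, or if a joint passes its speed limit or range.

ROBOT

A 6-joint arm with a two-finger parallel gripper is mounted at the origin on a cart in front of the work surface, level with it; the furniture and walls round the work are solid. World frame = base frame: x ahead of the robot, y to its left, z up, the work surface at z = 0. Lengths are in mm, angles in degrees, forces in N, time in s.
With the tool pointing down it reaches from about 325 to 775 mm from the base axis. Payload 5.5 kg.
Tool frame: the origin (TCP) lies at the very end of the fingers, on their centre line; the grasp point (between the pads) lies 19 mm behind it (pinch_z is the distance from the TCP to the grasp point, in mm); x points along the fingers, y is the direction in which the jaws open and shut, and the axes are right-handed (so a half turn about x gives the same grasp; the last joint's range is limited). The gripper opens to 85 mm and grips with 20 to 120 N. Pads are 22 mm wide; open, the fingers measure 114 mm over their backs; the gripper's body (76 mm by 85 mm) begins 54 mm behind the grasp point. The pads swing forward as they close: fully open they stand 13 mm farther back than shut.
Start: joints at [-70.17, 5.22, 70.514, -0, 104.267, -3.249], TCP at [235.198, -551.995, 231.275] pointing down, gripper open.
Joint ranges: [-164.24, 164.24], [-49.07, 125.15], [9.68, 141.18], [-86.29, 266.29], [3.28, 154.24], [-151.56, 151.56]. Speed limits (degrees/s): [147.25, 147.25, 172.46, 180, 180, 180].

INTERFACE

Orientations are given as a 3x3 rotation matrix whose columns are the frame's x, y, z axes.
In Python, from plant import * gives the robot as it stands.
- The arm moves only by the tool send_rows, never from a script. Its argument "commands" is a list of rows, each a list of 3 entries, a list of its own where there are three numbers: the shift along the tool's x, y, z in mm, then the turn, a rotation vector about the tool's x, y, z in degrees, then the closure, from 0 (fully open) to 1 (shut). In form: [[[dx, dy, dz], [ax, ay, az], grip], ...]. A call has exactly 10 rows; each row shifts and turns the commanded pose from where the row before left it, along the tool's axes as they then stand; what a row does not reach is not made up. A row lasts 1/8 s, in which the tool goes at most 62.5 mm and 10.7 degrees, less where a joint would pass 70% of its speed; a pose out of reach is approached as far as the arm can. A call is refused whole if a number of a shift passes 62.5 or a number of a turn 10.7, either way. A call with a gripper value outside its range is refused whole. The fingers move at their own pace and stop on an object; the grip force is fixed at half the most. Time passes only in rows, so rows that do not move let the fingers close, or fill a call up. It gives the time, the measured TCP pose, the force and the opening at its end, in the units of the state.
- observe(): the state, without advancing time (a new reading comes with each control period).
- get_image(name): name is "scene" or "top"; returns a dict with "img" (480x640x3 uint8, red, green, blue), "K" (3x3 intrinsics, pixels), "R" (3x3) and "t" (3): a world point X has camera coordinates R X + t. Camera axes: x right, y down, z forward; pixel columns grow to the right and rows downward; lengths in mm; the calibration is good to about 2 mm. A picture is of the moment at which its call begins. There is no depth.
- sign_off(): hands the job in, once; it reports no verdict.
The state is a dict: "time": time; "joints": joint angles; "qd": joint speeds; "joint_torque": joint torques, N m; "tcp_pos": TCP position; "orientation": TCP orientation; "ft_force": force on the tool from outside, world axes, zero at the start; "wrist_torque": the same for the moment, N m; "gripper_width": finger opening in mm.
Only numpy, scipy, OpenCV 4.12 (cv2) and the standard library are available. Lean on these libraries where they do the work, as an engineer would, in place of code of your own. Each camera call takes 0.05 s, during which the arm holds its last target.

## Working session

There is one attempt and no reset: what is moved stays moved. The work goes in short steps, Python scripts to look and compute and a tool call to move; the robot and the scene stay as the last step left them, time stands still between calls to the robot, and variables do not carry over. Pictures are saved under pics/ and viewed, and the job is handed in when it is done.

Besides the shell and the picture viewer there is one more tool, called after "Request:" as name([rows], argument=value, ...), one row to a line, values as JSON. send_rows: Moves the arm, as the interface text tells. Its arguments: {"type":"object","properties":{"commands":{"type":"array"}},"required":["commands"]}

```bash
mkdir -p pics; ls; python3 - <<'E'
from plant import *
import cv2
s=observe()
print(s['time'],s['tcp_pos'],s['orientation'],s['ft_force'],s['gripper_width'])
for n in('scene','top'):
    d=get_image(n); cv2.imwrite(f'pics/{n}0.png',d['img'][:,:,::-1]); print(n,d['K'],d['R'],d['t'])
    import numpy as np
    np.savez(f'{n}.npz',**d)
E
```

```text
pics
0.0 [ 235.09622535 -551.69456629  230.13789786] [[-6.89076293e-04  3.91995728e-01 -9.19966779e-01]
 [ 1.87848115e-03 -9.19964867e-01 -3.91996320e-01]
 [-9.99997998e-01 -1.99825562e-03 -1.02430605e-04]] [ 0.70695118  0.07684043 -0.71609557] 85.25353012336662
scene [[470.46211365   0.         320.33403672]
 [  0.         470.46211365 240.86276217]
 [  0.           0.           1.        ]] [[-0.84644539 -0.53247463  0.0009844 ]
 [-0.46787457  0.74286912 -0.47878894]
 [ 0.25421168 -0.40572927 -0.87792949]] [388.68817851 381.18571753 902.04121018]
top [[597.32937137   0.         317.38521756]
 [  0.         597.32937137 229.40486987]
 [  0.           0.           1.        ]] [[-0.01855624 -0.99980651  0.00652798]
 [-0.98160269  0.01697666 -0.19017875]
 [ 0.19003112 -0.00993689 -0.98172778]] [-103.92931304  535.08797081 1306.37442776]
```

View pics/scene0.png

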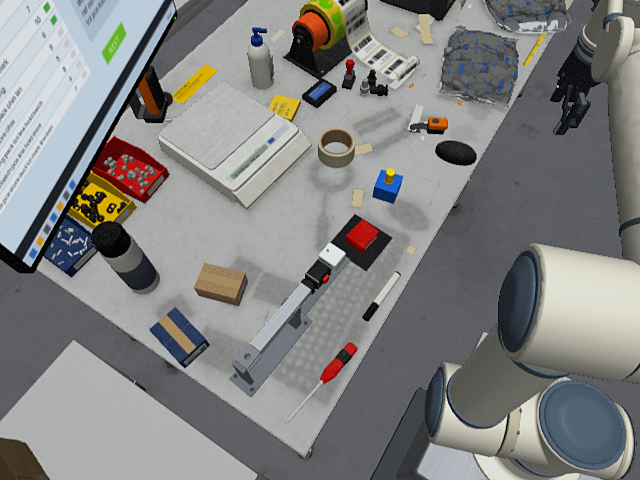

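View pics/top0.png

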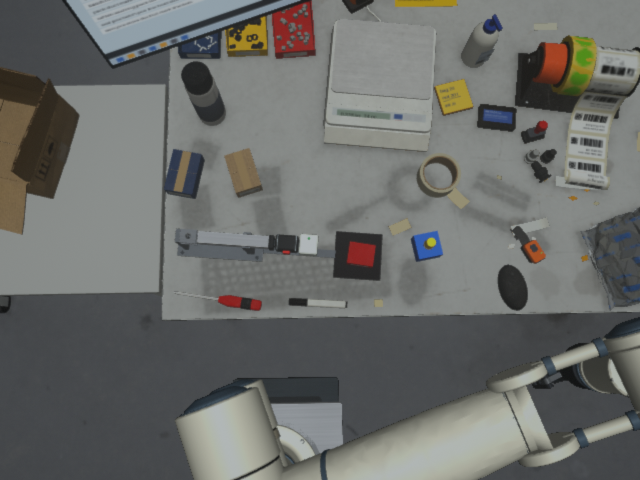

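The bracket is at the left (top view about (187,240)), with the boom pointing right to the carton at (361,253). The holder with the pin is at (428,244). I'll enlarge these areas.

```bash
python3 - <<'E'
import cv2,numpy as np
t=cv2.imread('pics/top0.png');s=cv2.imread('pics/scene0.png')
def crop(im,x,y,w,h,k,n):
    cv2.imwrite(n,cv2.resize(im[y:y+h,x:x+w],None,fx=k,fy=k,interpolation=cv2.INTER_CUBIC))
crop(t,165,215,160,60,5,'pics/c1.png')
crop(t,320,220,130,70,6,'pics/c2.png')
crop(s,225,230,130,170,3.5,'pics/c3.png')
crop(s,340,155,80,100,6,'pics/c4.png')
E
```

```text
(no output)
```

View pics/c1.png

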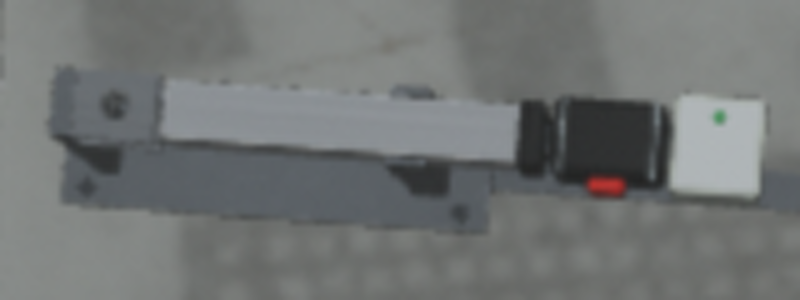

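View pics/c2.png

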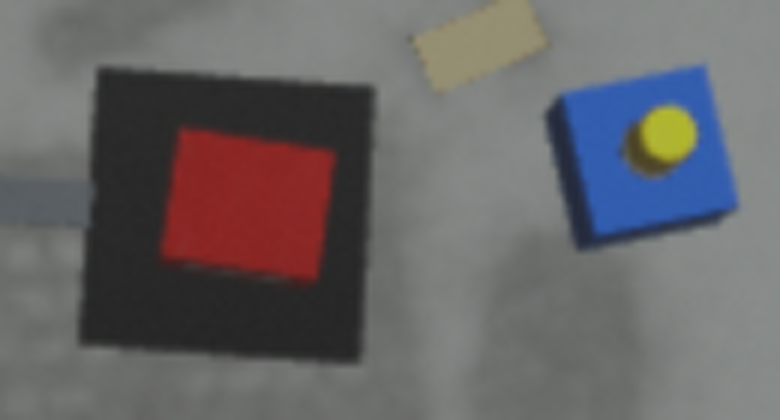

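View pics/c3.png

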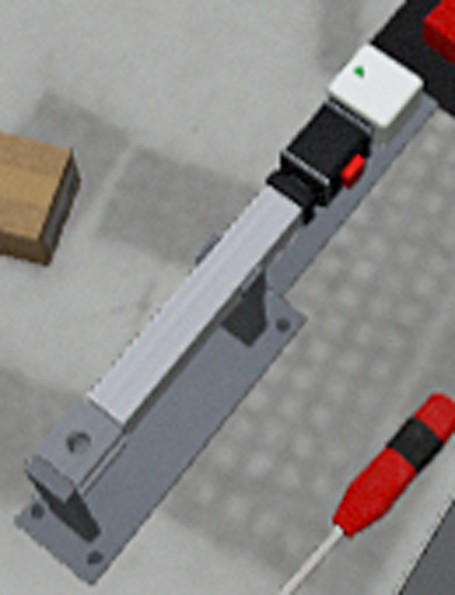

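View pics/c4.png

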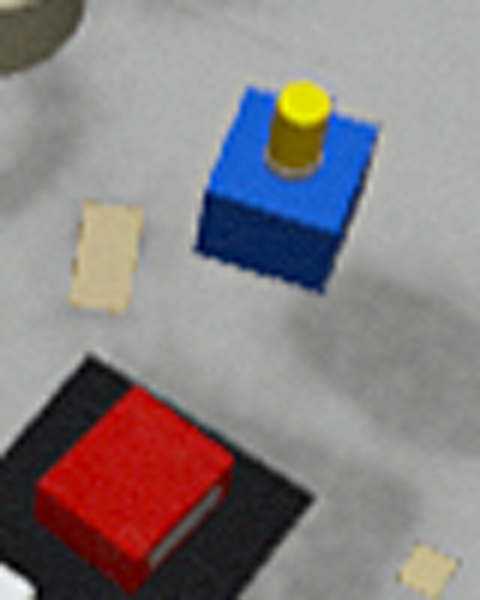

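Readings. c1 (top view) has the pin hole at (115,105), the handle top at (610,141), the camera top at (718,147) and the button at (607,186). c2 has the knob top at (669,134), plus the holder and mat corners. In the scene view the hole is at (78,441) in c3 and the knob top at (303,104) in c4.

```bash
cat > h.py <<'E'
import numpy as np
from scipy.optimize import least_squares
C={n:np.load(f'{n}.npz') for n in('top','scene')}
def px(c,k,off): return ((np.array(c,float)+.5)/k-.5)+np.array(off)
def onz(cam,uv,z):
    d=C[cam];R,t=d['R'],d['t']; c=-R.T@t
    r=R.T@np.linalg.inv(d['K'])@np.array([uv[0],uv[1],1.]); return c+r*(z-c[2])/r[2]
def proj(cam,X):
    d=C[cam];p=d['K']@(d['R']@np.array(X,float)+d['t']);return p[:2]/p[2]
E
python3 - <<'E'
from h import *
np.set_printoptions(precision=1,suppress=True)
c1=lambda *c:px(c,5,(165,215)); c2=lambda *c:px(c,6,(320,220)); c3=lambda *c:px(c,3.5,(225,230)); c4=lambda *c:px(c,6,(340,155))
print('hole T',onz('top',c1(115,105),112),'S',onz('scene',c3(78,441),112))
print('handle T',onz('top',c1(610,141),120)); print('cam T',onz('top',c1(718,147),119),'S',onz('scene',c3(377,92),119))
m=[onz('top',c2(*c),3) for c in[(97,68),(375,87),(361,362),(79,344)]];print('mat',np.mean(m,0),m)
m=[onz('scene',c4(*c),45) for c in[(250,88),(380,125),(340,234),(207,190)]];print('holderS',np.mean(m,0),*m)
m=[onz('top',c2(*c),45) for c in[(562,95),(706,66),(737,208),(597,237)]];print('holderT',np.mean(m,0),*m)
print('knob T',onz('top',c2(669,134),83),'S',onz('scene',c4(303,104),83))
m=[onz('top',c2(*c),33) for c in[(180,127),(335,151),(317,283),(161,260)]];print('carton',np.mean(m,0))
print('button T',onz('top',c1(607,186),101.5))
E
```

```text
hole T [512.7 168.1 112. ] S [513.8 167.3 112. ]
handle T [491.8 -46.2 120. ]
cam T [488.5 -92.5 119. ] S [486.3 -88.9 119. ]
mat [ 479.3 -206.8    3. ] [array([ 538.2, -157.2,    3. ]), array([ 528.7, -266.1,    3. ]), array([ 420.7, -256.5,    3. ]), array([ 429.6, -147.6,    3. ])]
holderS [ 495.1 -367.    45. ] [ 527.2 -388.6   45. ] [ 473.6 -400.3   45. ] [ 462.4 -344.4   45. ] [ 517.4 -334.8   45. ]
holderT [ 494.4 -364.7   45. ] [ 516.7 -332.1   45. ] [ 526.9 -387.6   45. ] [ 472.1 -396.3   45. ] [ 462.  -342.7   45. ]
knob T [ 494.5 -364.4   83. ] S [ 495.7 -365.1   83. ]
carton [ 478.3 -212.3   33. ]
button T [475.1 -43.9 101.5]
```

Request:
send_rows([
  [[0,0,0],[-10.3,0,0],0],
  [[0,0,0],[-10.3,0,0],0],
  [[0,0,0],[-10.3,0,0],0],
  [[0,0,0],[-10.3,0,0],0],
  [[0,0,0],[-10.3,0,0],0],
  [[0,0,0],[-10.1,0,0],0],
  [[0,20,-18],[0,0,0],0],
  [[0,30,-26],[0,0,0],0],
  [[0,30,-26],[0,0,0],0],
  [[0,30,-26],[0,0,0],0],
])

```text
time: 1.35
tcp_pos: [354.4, -465.7, 230.6]
orientation: [[-0.001, 0.996, -0.093], [0.001, -0.093, -0.996], [-1.0, -0.001, -0.001]]
ft_force: [0.2, -1.0, -1.2]
gripper_width: 85.1
```

```bash
cat >> h.py <<'E'
def delta(target):
    from plant import observe
    o=[observe() for _ in range(4)]
    s=o[0]; p=np.mean([a['tcp_pos'] for a in o],0); R=s['orientation']
    print('t',round(s['time'],2),'p',np.round(p,1),'spread',np.round(np.ptp([a['tcp_pos'] for a in o],0),2),'yang',np.round(np.degrees(np.arctan2(R[1][1],R[0][1])),2),'x',np.round(np.array(R)[:,0],4),'F',np.round(s['ft_force'],1),'w',round(s['gripper_width'],1))
    print('tool delta',np.round(np.array(R).T@(np.array(target)-p),1))
E
python3 -c "
from h import *
delta([495,-364.8,150])"
```

```text
t 1.35 p [ 354.4 -465.7  230.6] spread [0. 0. 0.] yang -5.34 x [-6.e-04  9.e-04 -1.e+00] F [ 0.2 -1.  -1.2] w 85.1
tool delta [  80.6  130.7 -113.5]
```

Request:
send_rows([
  [[0,28,-24],[0,0,0],0],
  [[0,28,-24],[0,0,0],0],
  [[10,28,-24],[0,0,0],0],
  [[15,25,-22],[0,0,0],0],
  [[20,15,-14],[0,0,0],0],
  [[20,7,-6],[0,0,0],0],
  [[15,0,0],[0,0,0],0],
  [[0,0,0],[0,0,0],0],
  [[0,0,0],[0,0,0],0],
  [[0,0,0],[0,0,0],0],
])

```text
time: 2.6
tcp_pos: [494.6, -366.0, 152.6]
orientation: [[0.002, 0.996, -0.094], [-0.001, -0.094, -0.996], [-1.0, 0.002, 0.001]]
ft_force: [0.4, -0.2, -0.3]
gripper_width: 85.2
```

```bash
python3 -c "
from h import *
from plant import *
import cv2
delta([495,-364.8,51])
for n,(x,y,w,h) in dict(scene=(320,90,130,120),top=(350,180,130,100)).items():
    d=get_image(n)['img'][:,:,::-1]; cv2.imwrite('pics/a_%s.png'%n,cv2.resize(d[y:y+h,x:x+w],None,fx=5,fy=5,interpolation=2))
"
```

```text
t 2.6 p [ 494.6 -366.   152.6] spread [0. 0. 0.] yang -5.37 x [ 0.0016 -0.0014 -1.    ] F [ 0.4 -0.2 -0.3] w 85.2
tool delta [ 1.016e+02  1.000e-01 -1.400e+00]
```

View pics/a_scene.png

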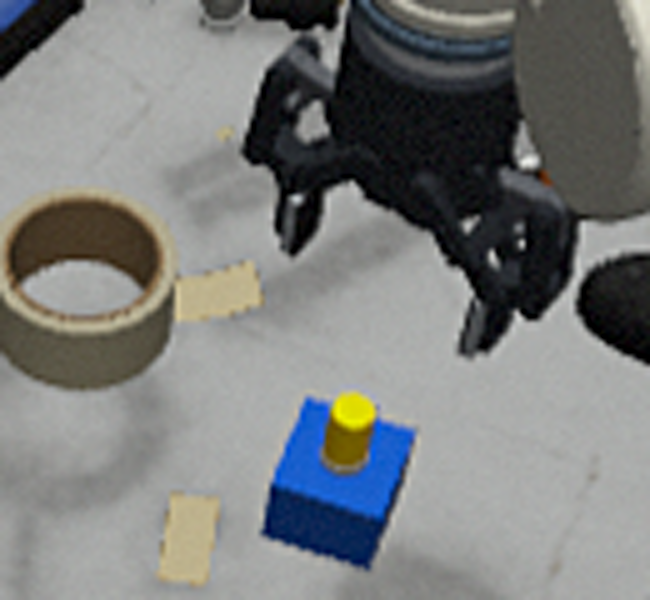

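View pics/a_top.png

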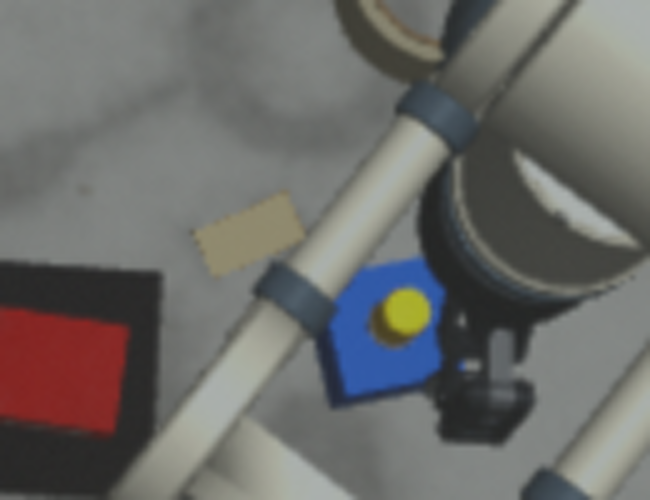

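```bash
python3 -c "
from h import *
p=np.array([494.6,-366,152.6]);y=np.array([.996,-.094,0])
for z in (0,13):
  for s in (-42,0,42):
    q=p+s*y+[0,0,z]
    print(z,s,(proj('scene',q)-[320,90])*5,(proj('top',q)-[350,180])*5)
print((proj('scene',[495,-365,83])-[320,90])*5,(proj('top',[495,-365,83])-[350,180])*5)
"
```

```text
0 -42 [454.69858357 359.98714908] [437.62757246 379.99257696]
0 0 [374.21305194 313.82601499] [441.35257679 281.20260131]
0 42 [295.59530273 268.73611635] [445.03042829 183.66315462]
13 -42 [459.80392236 341.19574388] [444.04855797 375.38192283]
13 0 [378.36672689 294.74659621] [447.77053791 275.60600852]
13 42 [298.84007613 249.38716157] [451.44492206 177.10600495]
[351.67590676 410.35092166] [406.79554437 308.47725082]
```

Request:
send_rows([
  [[15,0,-0.5],[0,0,0],0],
  [[20,0,0],[0,0,0],0],
  [[20,0,0],[0,0,0],0],
  [[20,0,0],[0,0,0],0],
  [[15,0,0],[0,0,0],0],
  [[7,0,0],[0,0,0],0],
  [[3,0,0],[0,0,0],0],
  [[0,0,0],[0,0,0],0],
  [[0,0,0],[0,0,0],0],
  [[0,0,0],[0,0,0],0],
])

```text
time: 3.95
tcp_pos: [494.9, -365.0, 51.9]
orientation: [[0.001, 0.996, -0.093], [-0.001, -0.093, -0.996], [-1.0, 0.001, 0.001]]
ft_force: [0.6, -0.5, -0.3]
gripper_width: 85.6
```

```bash
cat >> h.py <<'E'
def snap(tag,**boxes):
    from plant import get_image
    import cv2
    for n,(x,y,w,h,k) in boxes.items():
        d=get_image(n)['img'][:,:,::-1]; cv2.imwrite('pics/%s_%s.png'%(tag,n),cv2.resize(d[y:y+h,x:x+w],None,fx=k,fy=k,interpolation=2))
E
python3 -c "
from h import *
delta([495,-364.8,51])
snap('b',scene=(330,110,110,110,5))"
```

```text
t 3.95 p [ 494.9 -365.    51.9] spread [0. 0. 0.] yang -5.32 x [ 8.e-04 -7.e-04 -1.e+00] F [ 0.6 -0.5 -0.3] w 85.6
tool delta [ 0.9  0.  -0.2]
```

View pics/b_scene.png

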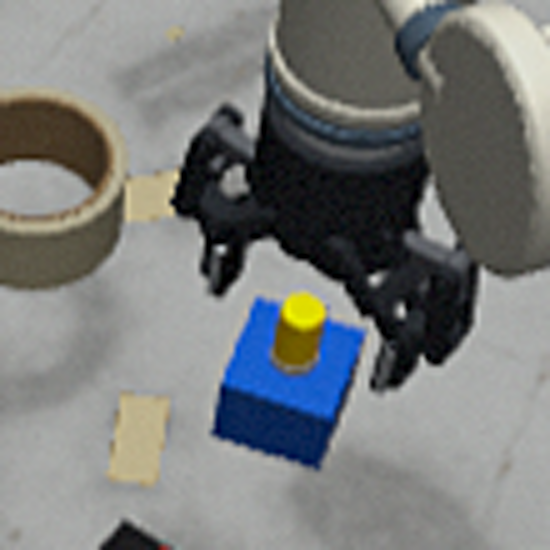

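The tips are at (220,285) and (385,380), so they straddle the knob at (302,335). Closing now.

Request:
send_rows([
  [[0,0,0],[0,0,0],0.5],
  [[0,0,0],[0,0,0],1],
  [[0,0,0],[0,0,0],1],
  [[0,0,0],[0,0,0],1],
  [[0,0,0],[0,0,0],1],
  [[0,0,0],[0,0,0],1],
  [[0,0,0],[0,0,0],1],
  [[0,0,0],[0,0,0],1],
  [[0,0,0],[0,0,0],1],
  [[0,0,0],[0,0,0],1],
])

```text
time: 5.25
tcp_pos: [495.0, -364.8, 51.5]
orientation: [[0.001, 0.996, -0.093], [-0.0, -0.093, -0.996], [-1.0, 0.001, 0.0]]
ft_force: [3.9, -0.5, 1.6]
gripper_width: 20.3
```

```bash
python3 -c "
from h import *
delta([495,-364.8,181])
snap('c',scene=(330,110,110,110,5))"
```

```text
t 5.25 p [ 495.  -364.8   51.5] spread [0. 0. 0.] yang -5.32 x [ 9.e-04 -2.e-04 -1.e+00] F [ 3.9 -0.5  1.6] w 20.3
tool delta [-1.295e+02  1.000e-01  0.000e+00]
```

View pics/c_scene.png

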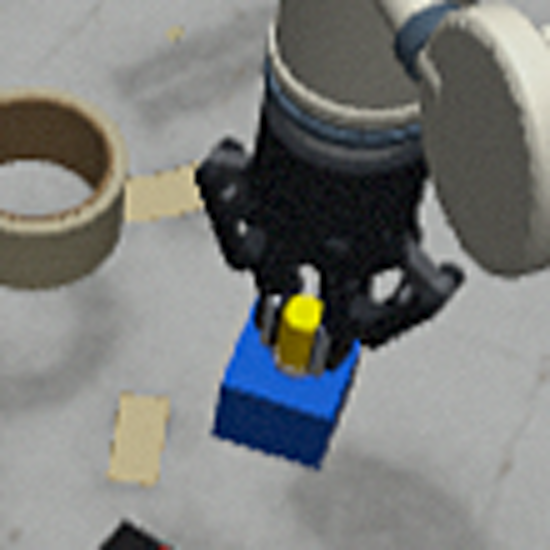

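Gripped, with the pads on either side of the knob. Lifting straight up.

Request:
send_rows([
  [[-5,0,0],[0,0,0],1],
  [[-10,0,0],[0,0,0],1],
  [[-15,0,0],[0,0,0],1],
  [[-20,0,0],[0,0,0],1],
  [[-20,0,0],[0,0,0],1],
  [[-20,0,0],[0,0,0],1],
  [[-20,0,0],[0,0,0],1],
  [[-15,0,0],[0,0,0],1],
  [[-5,0,0],[0,0,0],1],
  [[0,0,0],[0,0,0],1],
])

```text
time: 6.55
tcp_pos: [494.7, -364.8, 181.3]
orientation: [[-0.0, 0.996, -0.093], [0.0, -0.093, -0.996], [-1.0, -0.0, 0.0]]
ft_force: [0.0, -0.0, -1.0]
gripper_width: 20.7
```

```bash
python3 -c "
from h import *
delta([513.2,167.8,181])
snap('d',scene=(330,60,110,110,5))"
```

```text
t 6.55 p [ 494.7 -364.8  181.3] spread [0. 0. 0.] yang -5.32 x [-1.e-04  0.e+00 -1.e+00] F [ 0. -0. -1.] w 20.7
tool delta [ 3.00e-01 -3.10e+01 -5.32e+02]
```

View pics/d_scene.png

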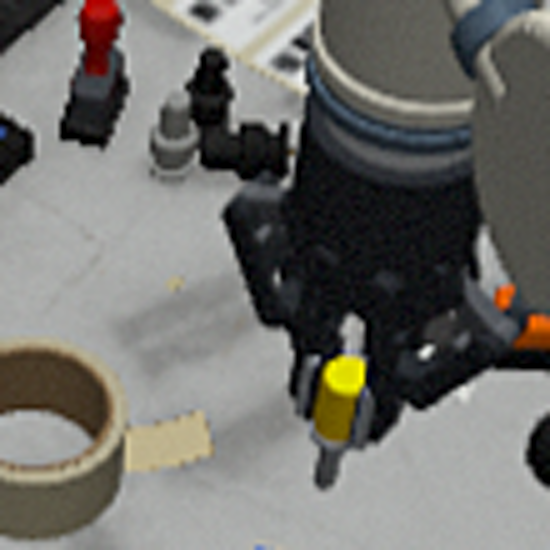

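Pin lifted upright, its foot at (327,482) in the crop. Now carrying it to a point above the hole.

Request:
send_rows([
  [[0,0,-15],[0,0,0],1],
  [[0,-3,-30],[0,0,0],1],
  [[0,-3,-45],[0,0,0],1],
  [[0,-4,-45],[0,0,0],1],
  [[0,-4,-45],[0,0,0],1],
  [[0,-4,-45],[0,0,0],1],
  [[0,-4,-45],[0,0,0],1],
  [[0,-4,-45],[0,0,0],1],
  [[0,-3,-45],[0,0,0],1],
  [[0,-2,-45],[0,0,0],1],
])

```text
time: 7.85
tcp_pos: [500.4, 43.6, 180.7]
orientation: [[-0.001, 0.996, -0.092], [0.0, -0.092, -0.996], [-1.0, -0.001, -0.0]]
ft_force: [1.0, -0.2, -1.3]
gripper_width: 20.1
```

Request:
send_rows([
  [[0,0,-45],[0,0,0],1],
  [[0,0,-35],[0,0,0],1],
  [[0,0,-25],[0,0,0],1],
  [[0,0,-15],[0,0,0],1],
  [[0,0,-5],[0,0,0],1],
  [[0,0,-2],[0,0,0],1],
  [[0,0,0],[0,0,0],1],
  [[0,0,0],[0,0,0],1],
  [[0,0,0],[0,0,0],1],
  [[0,0,0],[0,0,0],1],
])

```text
time: 9.1
tcp_pos: [513.2, 167.6, 181.3]
orientation: [[0.0, 0.996, -0.093], [0.0, -0.093, -0.996], [-1.0, 0.0, -0.0]]
ft_force: [-0.5, 0.4, -0.6]
gripper_width: 20.4
```

```bash
python3 -c "
from h import *
delta([513.2,167.8,160])
snap('e',scene=(200,290,110,110,5),top=(150,180,110,90,6))"
```

```text
t 9.1 p [513.2 167.6 181.3] spread [0. 0. 0.] yang -5.35 x [ 1.e-04  0.e+00 -1.e+00] F [-0.5  0.4 -0.6] w 20.4
tool delta [21.3 -0.  -0.2]
```

View pics/e_scene.png

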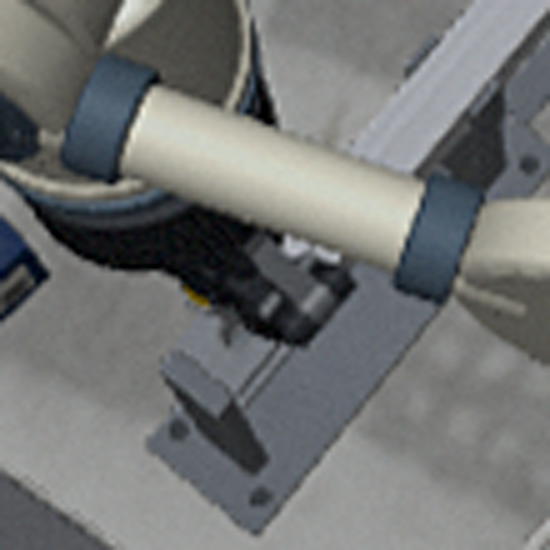

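View pics/e_top.png

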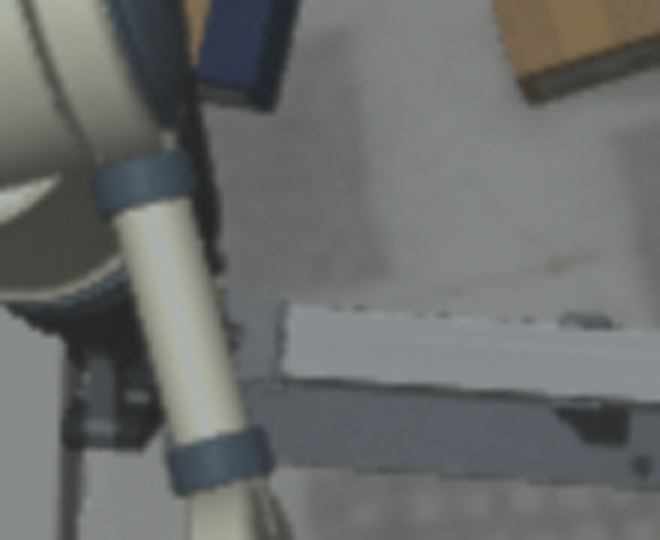

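```bash
python3 -c "
from h import *
for q in ([513.2,167.6,138],[513.2,167.6,176],[513.2,167.6,214],[513.3,167.8,112]):
  print((proj('scene',q)-[200,290])*5,(proj('top',q)-[150,180])*6)
"
```

```text
[225.6385682  310.78208682] [211.78196373 318.86550158]
[210.25940705 280.86385463] [188.45706278 298.47941482]
[193.55896785 248.37524142] [163.67235282 276.81744725]
[234.93588713 330.23805039] [226.41570218 331.87242183]
```

```bash
python3 -c "
from h import *
for z in (138,172,176,214):
  print(z,(proj('scene',[494.7,-364.8,z])-[330,60])*5)
import cv2
a=cv2.imread('pics/e_scene.png')[250:400,130:330];cv2.imwrite('pics/e2.png',cv2.resize(a,None,fx=4,fy=4,interpolation=2))
a=cv2.imread('pics/d_scene.png')[320:520,250:450];cv2.imwrite('pics/d2.png',cv2.resize(a,None,fx=3,fy=3,interpolation=2))
"
```

```text
138 [318.20233977 486.46193624]
172 [328.95517606 436.92517793]
176 [330.26153906 430.90695291]
214 [343.13518806 371.59991781]
```

View pics/e2.png

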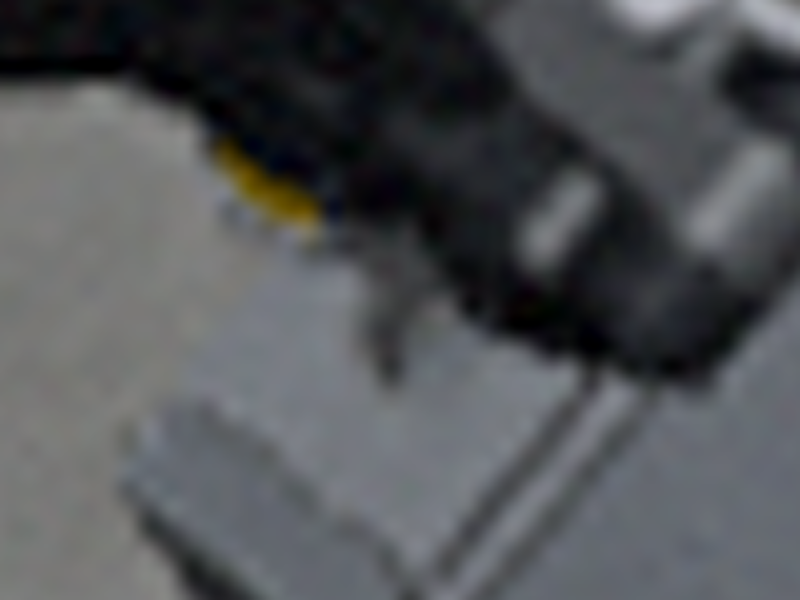

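View pics/d2.png

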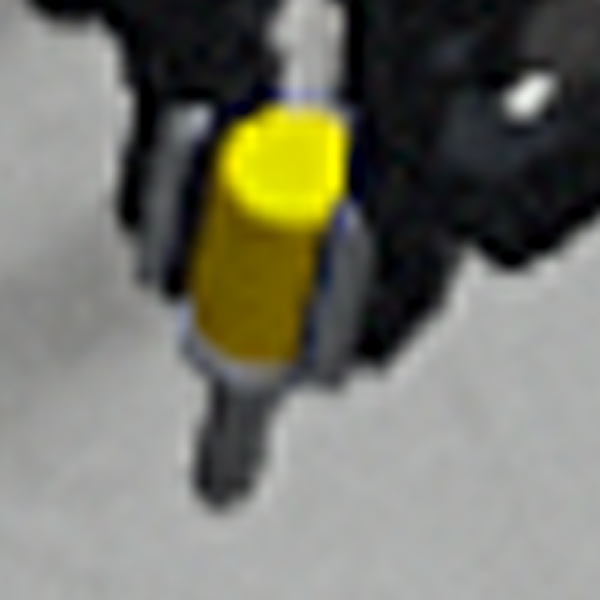

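Request:
send_rows([
  [[5,0,0],[0,0,0],1],
  [[5,0,0],[0,0,0],1],
  [[5,0,0],[0,0,0],1],
  [[3,0,0],[0,0,0],1],
  [[2,0,0],[0,0,0],1],
  [[0,0,0],[0,0,0],1],
  [[0,0,0],[0,0,0],1],
  [[0,0,0],[0,0,0],1],
  [[0,0,0],[0,0,0],1],
  [[0,0,0],[0,0,0],1],
])

```text
time: 10.45
tcp_pos: [513.2, 167.8, 161.3]
orientation: [[0.0, 0.996, -0.093], [0.0, -0.093, -0.996], [-1.0, 0.0, -0.0]]
ft_force: [0.3, 0.2, -1.1]
gripper_width: 20.4
```

```bash
python3 -c "
from h import *
delta([513.2,167.8,160])
snap('f',scene=(215,325,70,50,11),top=(165,215,60,50,12))
for z in (117,155): print((proj('scene',[513.2,167.6,z])-[215,325]+.5)*11,(proj('top',[513.2,167.6,z])-[165,215]+.5)*12)
"
```

```text
t 10.45 p [513.2 167.8 161.3] spread [0. 0. 0.] yang -5.32 x [ 0.e+00  1.e-04 -1.e+00] F [ 0.3  0.2 -1.1] w 20.4
tool delta [1.3 0.  0. ]
[354.47883376 338.40857569] [274.18416943 245.24922485]
[322.10537605 275.4300676 ] [229.03846496 205.79164041]
```

View pics/f_scene.png

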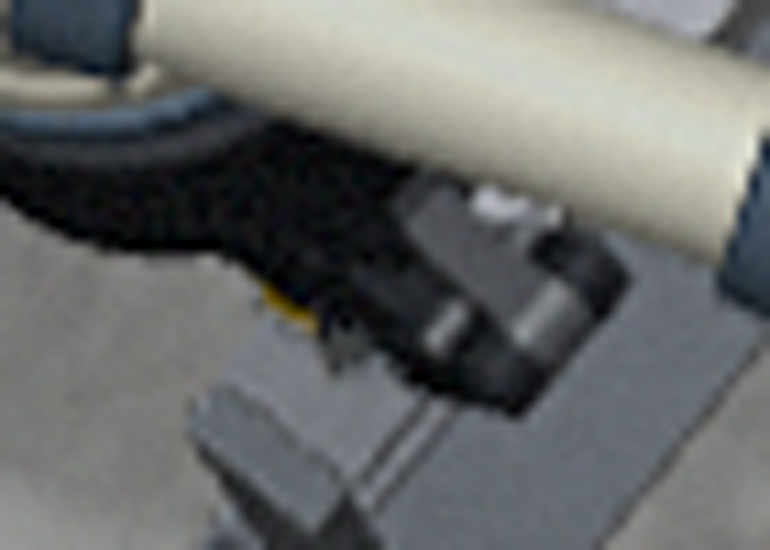

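View pics/f_top.png

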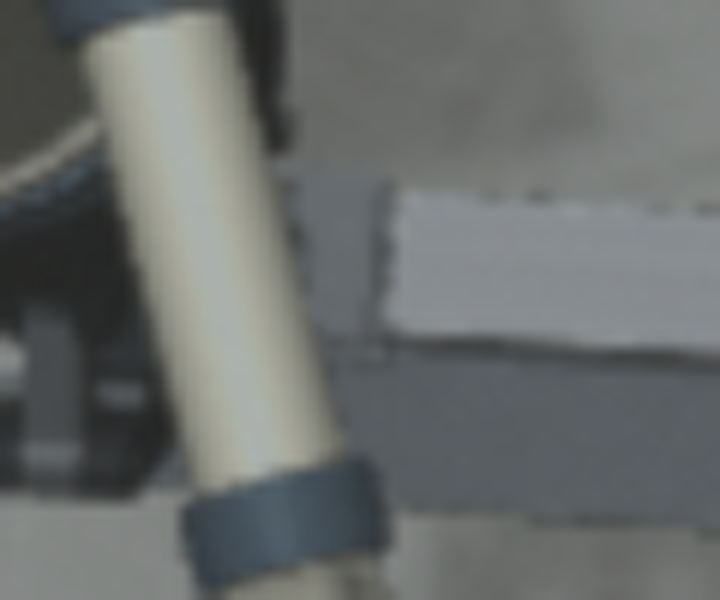

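The foot sits at about (350,345) against a predicted (354,338), over the hole. Lowering gently while watching the force.

Request:
send_rows([
  [[1.5,0,0],[0,0,0],1],
  [[1.5,0,0],[0,0,0],1],
  [[1.5,0,0],[0,0,0],1],
  [[1.5,0,0],[0,0,0],1],
  [[1.5,0,0],[0,0,0],1],
  [[1,0,0],[0,0,0],1],
  [[0,0,0],[0,0,0],1],
  [[0,0,0],[0,0,0],1],
  [[0,0,0],[0,0,0],1],
  [[0,0,0],[0,0,0],1],
])

```text
time: 11.8
tcp_pos: [513.2, 167.8, 152.8]
orientation: [[0.0, 0.996, -0.093], [0.0, -0.093, -0.996], [-1.0, 0.0, -0.0]]
ft_force: [0.7, 0.6, -0.1]
gripper_width: 20.5
```

Request:
send_rows([
  [[2,0,0],[0,0,0],1],
  [[2,0,0],[0,0,0],1],
  [[2,0,0],[0,0,0],1],
  [[0,0,0],[0,0,0],1],
  [[0,0,0],[0,0,0],1],
  [[0,0,0],[0,0,0],1],
  [[0,0,0],[0,0,0],1],
  [[0,0,0],[0,0,0],1],
  [[0,0,0],[0,0,0],1],
  [[0,0,0],[0,0,0],1],
])

```text
time: 13.05
tcp_pos: [513.2, 167.8, 146.8]
orientation: [[0.0, 0.996, -0.093], [0.0, -0.093, -0.996], [-1.0, 0.0, -0.0]]
ft_force: [0.1, 0.2, -0.5]
gripper_width: 20.3
```

```bash
python3 -c "
from h import *
delta([513.2,167.8,118.5])
snap('g',scene=(215,325,70,50,11))
for z in (103,141): print((proj('scene',[513.2,167.6,z])-[215,325]+.5)*11)
"
```

```text
t 13.05 p [513.2 167.8 146.8] spread [0. 0. 0.] yang -5.33 x [ 0.  0. -1.] F [ 0.1  0.2 -0.5] w 20.3
tool delta [28.3  0.   0. ]
[365.78295534 360.39932869]
[334.33136008 299.21418856]
```

View pics/g_scene.png

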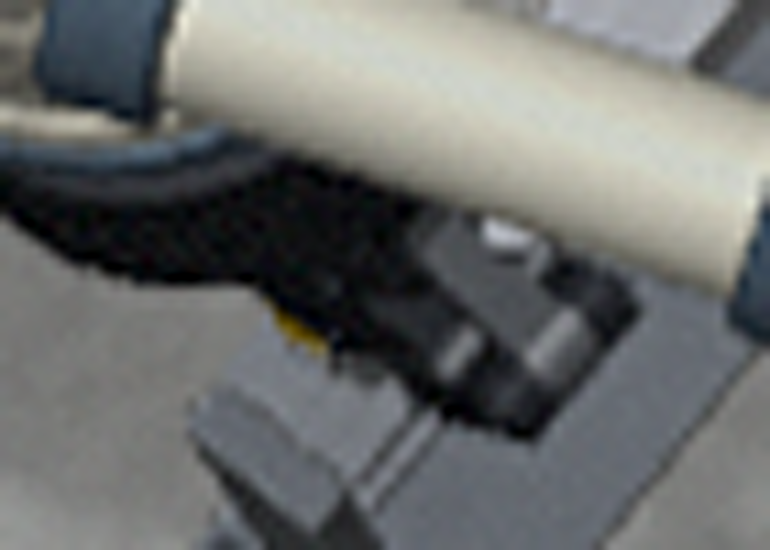

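No contact force and the shaft is entering the hole. Going on down.

Request:
send_rows([
  [[3,0,0],[0,0,0],1],
  [[3,0,0],[0,0,0],1],
  [[3,0,0],[0,0,0],1],
  [[3,0,0],[0,0,0],1],
  [[3,0,0],[0,0,0],1],
  [[3,0,0],[0,0,0],1],
  [[3,0,0],[0,0,0],1],
  [[2,0,0],[0,0,0],1],
  [[0,0,0],[0,0,0],1],
  [[0,0,0],[0,0,0],1],
])

```text
time: 14.35
tcp_pos: [513.2, 167.8, 123.9]
orientation: [[0.0, 0.996, -0.093], [-0.0, -0.093, -0.996], [-1.0, 0.0, 0.0]]
ft_force: [-0.5, -0.6, -0.4]
gripper_width: 20.1
```

Request:
send_rows([
  [[1,0,0],[0,0,0],1],
  [[1,0,0],[0,0,0],1],
  [[1,0,0],[0,0,0],1],
  [[1,0,0],[0,0,0],1],
  [[0.7,0,0],[0,0,0],1],
  [[0,0,0],[0,0,0],1],
  [[0,0,0],[0,0,0],1],
  [[0,0,0],[0,0,0],1],
  [[0,0,0],[0,0,0],1],
  [[0,0,0],[0,0,0],1],
])

```text
time: 15.6
tcp_pos: [513.2, 167.8, 119.1]
orientation: [[0.0, 0.996, -0.093], [-0.0, -0.093, -0.996], [-1.0, 0.0, 0.0]]
ft_force: [-0.5, 0.1, -0.8]
gripper_width: 20.5
```

```bash
python3 -c "
from h import *
delta([513.2,167.8,118.5])
snap('i',scene=(215,325,70,50,11))
"
```

```text
t 15.6 p [513.2 167.8 119.1] spread [0. 0. 0.] yang -5.32 x [ 0. -0. -1.] F [-0.5  0.1 -0.8] w 20.5
tool delta [0.6 0.  0. ]
```

View pics/i_scene.png

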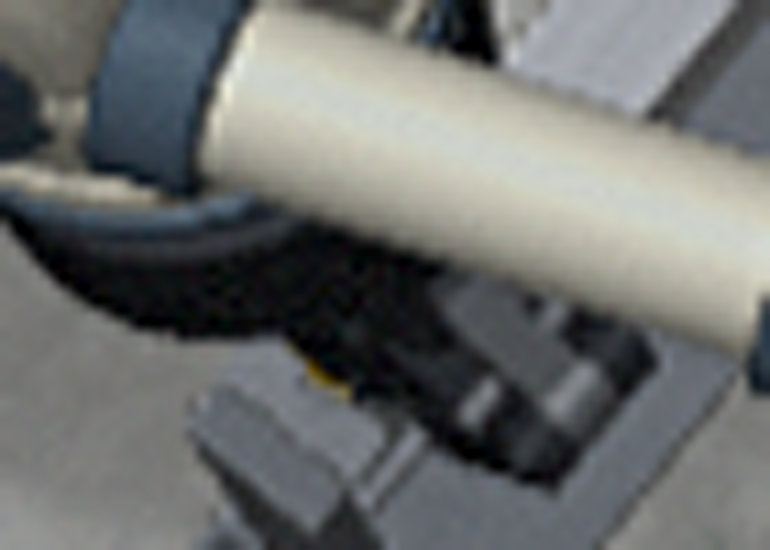

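Request:
send_rows([
  [[0.5,0,0],[0,0,0],1],
  [[0.5,0,0],[0,0,0],1],
  [[0.3,0,0],[0,0,0],1],
  [[0.2,0,0],[0,0,0],1],
  [[0,0,0],[0,0,0],1],
  [[0,0,0],[0,0,0],1],
  [[0,0,0],[0,0,0],1],
  [[0,0,0],[0,0,0],1],
  [[0,0,0],[0,0,0],1],
  [[0,0,0],[0,0,0],1],
])

```text
time: 16.9
tcp_pos: [513.3, 167.9, 118.2]
orientation: [[0.001, 0.996, -0.093], [0.0, -0.093, -0.996], [-1.0, 0.001, -0.0]]
ft_force: [-0.1, -1.5, 6.4]
gripper_width: 20.3
```

Contact came at TCP z=118.2, and the predicted home height was 118.5, so the flange is seated. A small extra press, then open and retreat.

Request:
send_rows([
  [[0.5,0,0],[0,0,0],1],
  [[0,0,0],[0,0,0],1],
  [[0,0,0],[0,0,0],0.5],
  [[0,0,0],[0,0,0],0],
  [[0,0,0],[0,0,0],0],
  [[0,0,0],[0,0,0],0],
  [[0,0,0],[0,0,0],0],
  [[0,0,0],[0,0,0],0],
  [[0,0,0],[0,0,0],0],
  [[0,0,0],[0,0,0],0],
])

```text
time: 18.15
tcp_pos: [513.2, 167.8, 117.1]
orientation: [[0.0, 0.996, -0.093], [-0.0, -0.093, -0.996], [-1.0, 0.0, 0.0]]
ft_force: [-0.4, 0.6, -0.0]
gripper_width: 85.5
```

Request:
send_rows([
  [[-5,0,0],[0,0,0],0],
  [[-15,0,0],[0,0,0],0],
  [[-20,0,0],[0,0,0],0],
  [[-25,0,0],[0,0,0],0],
  [[-20,0,15],[0,0,0],0],
  [[0,0,30],[0,0,0],0],
  [[0,0,40],[0,0,0],0],
  [[0,0,40],[0,0,0],0],
  [[0,0,40],[0,0,0],0],
  [[0,0,30],[0,0,0],0],
])

```text
time: 19.4
tcp_pos: [494.6, -28.7, 203.4]
orientation: [[0.001, 0.996, -0.094], [-0.001, -0.094, -0.996], [-1.0, 0.001, 0.001]]
ft_force: [0.0, -0.0, 0.4]
gripper_width: 85.4
```

```bash
python3 -c "
from h import *
delta([493.3,-46.3,110])
snap('j',scene=(215,200,140,180,3.3),top=(165,215,160,60,5))
"
```

```text
t 19.4 p [494.6 -28.7 203.4] spread [0. 0. 0.] yang -5.4 x [ 1.2e-03 -7.0e-04 -1.0e+00] F [ 0.  -0.   0.4] w 85.4
tool delta [93.4  0.2 17.5]
```

View pics/j_scene.png

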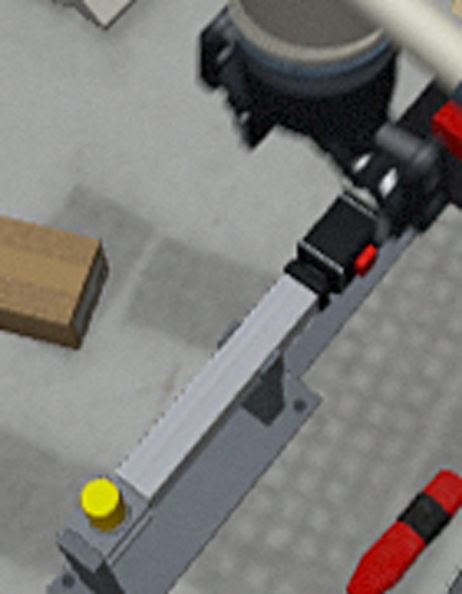

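View pics/j_top.png

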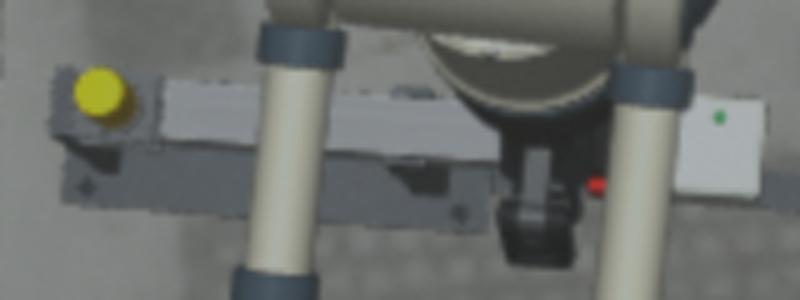

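The pin's yellow knob stands upright with its flange on the top plate. Checking its height by triangulation, then moving to above the handle.

Request:
send_rows([
  [[0,0,8],[0,0,0],0],
  [[0,0,6],[0,0,0],0],
  [[10,0,3],[0,0,0],0],
  [[20,0,0],[0,0,0],0],
  [[20,0,0],[0,0,0],0],
  [[12,0,0],[0,0,0],0],
  [[0,0,0],[0,0,0],0],
  [[0,0,0],[0,0,0],0],
  [[0,0,0],[0,0,0],0],
  [[0,0,0],[0,0,0],0],
])

```text
time: 20.75
tcp_pos: [493.8, -43.3, 140.8]
orientation: [[0.001, 0.996, -0.093], [-0.0, -0.093, -0.996], [-1.0, 0.001, 0.0]]
ft_force: [0.2, 0.3, -0.5]
gripper_width: 85.4
```

```bash
python3 -c "
from h import *
delta([492.8,-46.3,81.5])
a=px((98,92),5,(165,215));b=px((100,498),3.3,(215,200))
r=least_squares(lambda X:np.r_[proj('top',X)-a,proj('scene',X)-b],[513,168,150]);print('knob top',r.x,r.fun)
snap('k',scene=(260,190,140,130,5),top=(220,200,120,80,6))
"
```

```text
t 20.75 p [493.8 -43.3 140.8] spread [0. 0. 0.] yang -5.32 x [ 1.2e-03 -2.0e-04 -1.0e+00] F [ 0.2  0.3 -0.5] w 85.4
tool delta [59.3 -0.8  3.1]
knob top [511.41302026 167.27594234 150.61402361] [-0.03345597 -0.12758321  0.10285831  0.04183816]
```

View pics/k_scene.png

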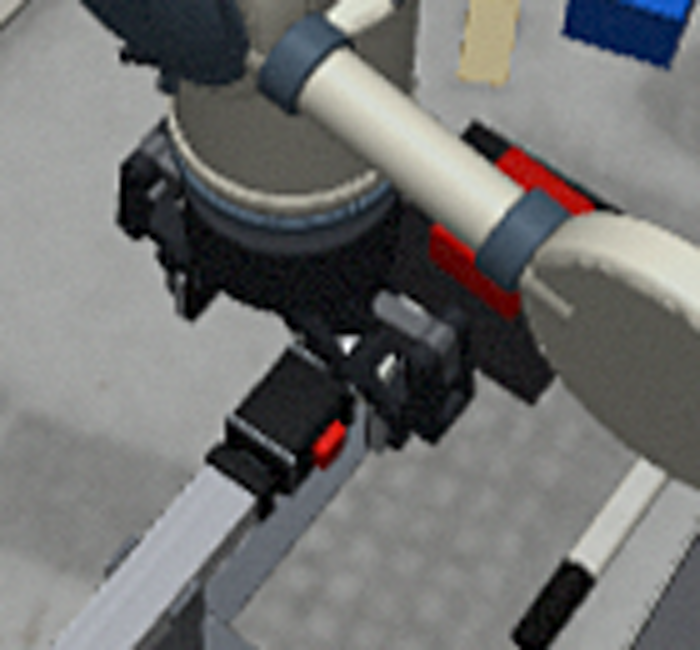

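View pics/k_top.png

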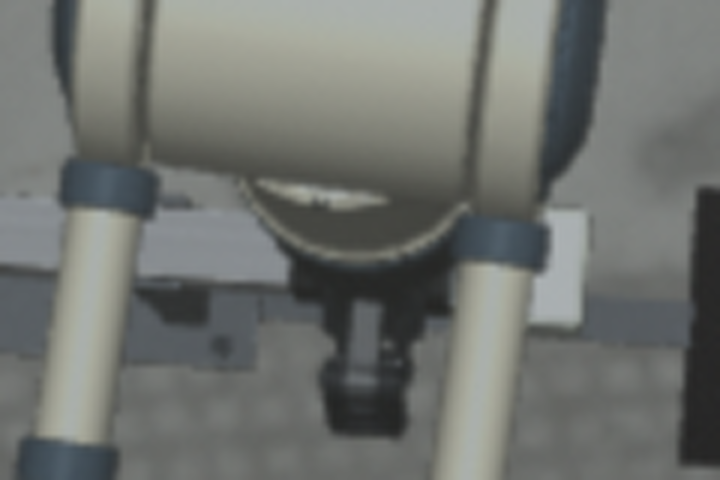

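Knob top at z=150.6 against 150 expected, so the pin is fully home. Descending over the handle.

Request:
send_rows([
  [[10,-0.7,3],[0,0,0],0],
  [[12,0,0],[0,0,0],0],
  [[12,0,0],[0,0,0],0],
  [[12,0,0],[0,0,0],0],
  [[8,0,0],[0,0,0],0],
  [[5,0,0],[0,0,0],0],
  [[0,0,0],[0,0,0],0],
  [[0,0,0],[0,0,0],0],
  [[0,0,0],[0,0,0],0],
  [[0,0,0],[0,0,0],0],
])

```text
time: 22.1
tcp_pos: [492.7, -46.2, 81.4]
orientation: [[0.001, 0.996, -0.093], [-0.0, -0.093, -0.996], [-1.0, 0.001, 0.0]]
ft_force: [0.0, 1.2, -0.1]
gripper_width: 86.0
```

```bash
python3 -c "
from h import *
delta([492.8,-46.3,81.5])
snap('l',scene=(260,190,140,130,5))
"
```

```text
t 22.1 p [492.7 -46.2  81.4] spread [0. 0. 0.] yang -5.32 x [ 5.e-04 -1.e-04 -1.e+00] F [ 0.   1.2 -0.1] w 86.0
tool delta [-0.1  0.1  0.1]
```

View pics/l_scene.png

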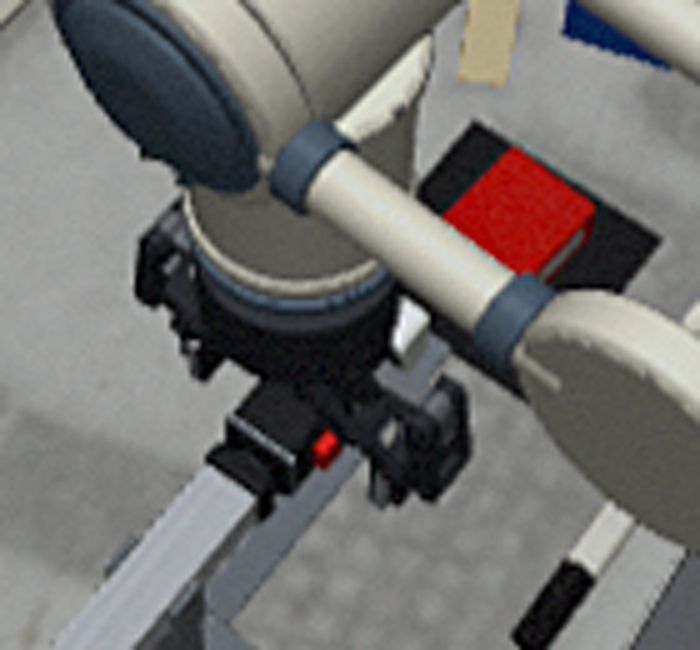

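The near pad (380,480) is opposite the button (325,448). Closing.

Request:
send_rows([
  [[0,0,0],[0,0,0],0.5],
  [[0,0,0],[0,0,0],0.6],
  [[0,0,0],[0,0,0],0.8],
  [[0,0,0],[0,0,0],1],
  [[0,0,0],[0,0,0],1],
  [[0,0,0],[0,0,0],1],
  [[0,0,0],[0,0,0],1],
  [[0,0,0],[0,0,0],1],
  [[0,0,0],[0,0,0],1],
  [[0,0,0],[0,0,0],1],
])

```text
time: 23.4
tcp_pos: [494.6, -46.5, 82.0]
orientation: [[0.005, 0.996, -0.092], [-0.001, -0.092, -0.996], [-1.0, 0.005, 0.0]]
ft_force: [9.9, -1.8, -0.9]
gripper_width: 33.3
```

```bash
python3 -c "
from h import *
delta([492.8,-46.3,81.5])
snap('m',scene=(260,190,140,130,5))
"
```

```text
t 23.4 p [494.6 -46.5  82. ] spread [0. 0. 0.] yang -5.29 x [ 5.4e-03 -8.0e-04 -1.0e+00] F [ 9.9 -1.8 -0.9] w 33.3
tool delta [ 0.5 -1.9 -0. ]
```

View pics/m_scene.png

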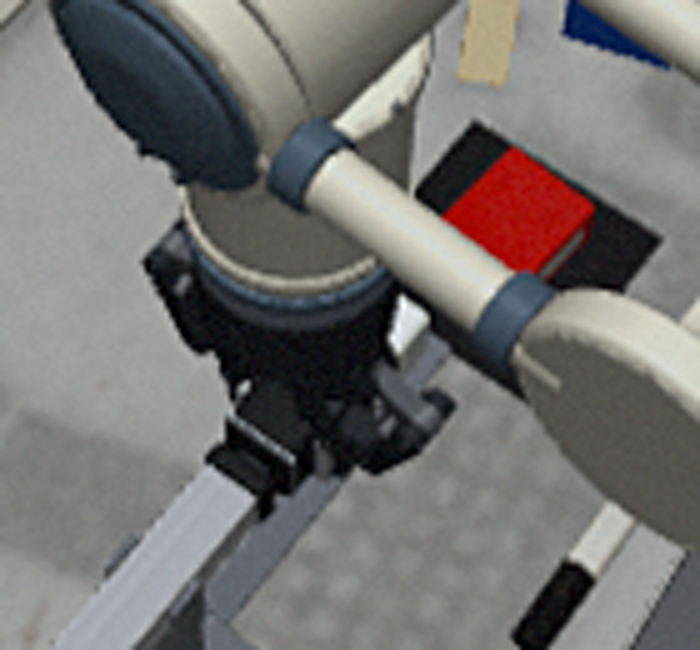

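Request:
send_rows([
  [[0,1,0],[0,0,0],1],
  [[0,0.8,0],[0,0,0],1],
  [[0,0,2],[0,0,0],1],
  [[0,0,3],[0,0,0],1],
  [[0,0,4],[0,0,0],1],
  [[0,0,4],[0,0,0],1],
  [[0,0,4],[0,0,0],1],
  [[0,0,3],[0,0,0],1],
  [[0,0,0],[0,0,0],1],
  [[0,0,0],[0,0,0],1],
])

```text
time: 24.7
tcp_pos: [493.2, -66.1, 81.7]
orientation: [[0.002, 0.996, -0.092], [0.0, -0.092, -0.996], [-1.0, 0.002, -0.001]]
ft_force: [5.3, 1.3, 2.3]
gripper_width: 33.3
```

```bash
python3 -c "
from h import *
delta([494.6,-46.5,82])
snap('n',scene=(210,190,190,190,3))
"
```

```text
t 24.7 p [493.2 -66.1  81.7] spread [0. 0. 0.] yang -5.3 x [ 2.3e-03  4.0e-04 -1.0e+00] F [5.3 1.3 2.3] w 33.3
tool delta [ -0.3  -0.4 -19.7]
```

View pics/n_scene.png

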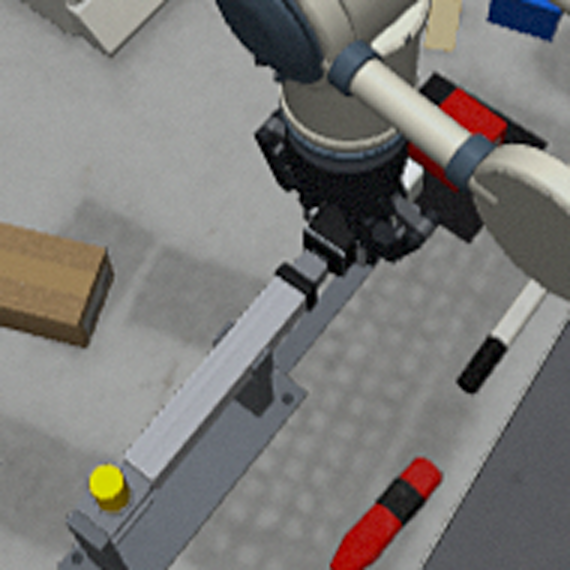

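Section 1 is coming out (collar at (297,280), handle at (330,235)), and the pin is in place. Pulling on.

Request:
send_rows([
  [[0,0.5,5],[0,0,0],1],
  [[0,0.5,8],[0,0,0],1],
  [[0,0,10],[0,0,0],1],
  [[0,0,10],[0,0,0],1],
  [[0,0,10],[0,0,0],1],
  [[0,0,10],[0,0,0],1],
  [[0,0,10],[0,0,0],1],
  [[0,0,10],[0,0,0],1],
  [[0,0,7],[0,0,0],1],
  [[0,0,4],[0,0,0],1],
])

```text
time: 26.0
tcp_pos: [485.9, -149.6, 81.4]
orientation: [[0.001, 0.996, -0.092], [0.002, -0.092, -0.996], [-1.0, 0.001, -0.002]]
ft_force: [3.2, 7.3, 5.2]
gripper_width: 33.7
```

```bash
python3 -c "
from h import *
delta([494.6,-46.5,82])
"
```

```text
t 26.0 p [ 485.9 -149.6   81.4] spread [0. 0. 0.] yang -5.3 x [ 0.001   0.0021 -1.    ] F [3.2 7.3 5.2] w 33.7
tool delta [  -0.4   -0.8 -103.5]
```

Request:
send_rows([
  [[0,0,2],[0,0,0],1],
  [[0,0,2],[0,0,0],1],
  [[0,0,2],[0,0,0],1],
  [[0,0,1],[0,0,0],1],
  [[0,0,1],[0,0,0],1],
  [[0,0,0],[0,0,0],1],
  [[0,0,0],[0,0,0],1],
  [[0,0,0],[0,0,0],1],
  [[0,0,0],[0,0,0],1],
  [[0,0,0],[0,0,0],1],
])

```text
time: 27.25
tcp_pos: [485.2, -157.3, 81.4]
orientation: [[0.001, 0.996, -0.092], [0.002, -0.092, -0.996], [-1.0, 0.001, -0.002]]
ft_force: [3.0, 7.7, 4.9]
gripper_width: 33.5
```

```bash
python3 -c "
from h import *
delta([494.6,-46.5,82])
snap('o',scene=(210,190,190,190,3))
"
```

```text
t 27.25 p [ 485.2 -157.3   81.4] spread [0. 0. 0.] yang -5.28 x [ 0.001  0.002 -1.   ] F [3.  7.7 4.9] w 33.5
tool delta [  -0.4   -0.9 -111.2]
```

View pics/o_scene.png

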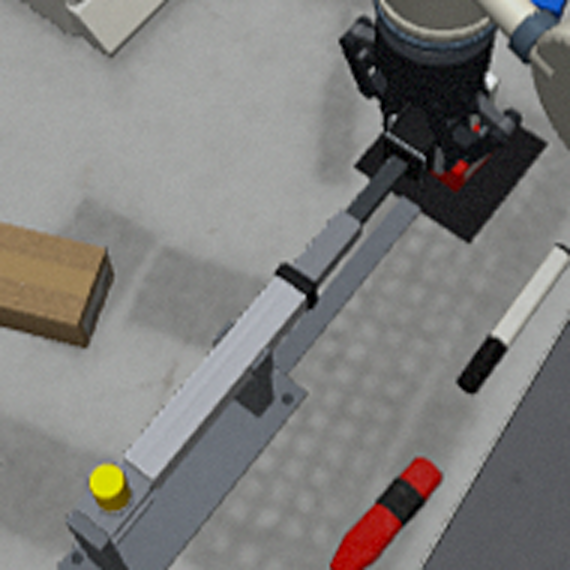

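Both sections are out. The force is still only at spring level, so the pin's play isn't taken up yet. Continuing to the stop.

Request:
send_rows([
  [[0,0,1],[0,0,0],1],
  [[0,0,1],[0,0,0],1],
  [[0,0,0.5],[0,0,0],1],
  [[0,0,0.5],[0,0,0],1],
  [[0,0,0],[0,0,0],1],
  [[0,0,0],[0,0,0],1],
  [[0,0,0],[0,0,0],1],
  [[0,0,0],[0,0,0],1],
  [[0,0,0],[0,0,0],1],
  [[0,0,0],[0,0,0],1],
])

```text
time: 28.55
tcp_pos: [485.1, -159.2, 81.2]
orientation: [[0.001, 0.996, -0.092], [0.004, -0.092, -0.996], [-1.0, 0.001, -0.004]]
ft_force: [4.0, 10.0, 4.8]
gripper_width: 33.7
```

```bash
python3 -c "
from h import *
delta([494.6,-46.5,82])
"
```

```text
t 28.55 p [ 485.1 -159.2   81.2] spread [0. 0. 0.] yang -5.25 x [ 0.0011  0.004  -1.    ] F [ 4.  10.   4.8] w 33.7
tool delta [  -0.3   -0.8 -113.1]
```

Request:
send_rows([
  [[0,0,0.7],[0,0,0],1],
  [[0,0,0.7],[0,0,0],1],
  [[0,0,0.6],[0,0,0],1],
  [[0,0,0],[0,0,0],1],
  [[0,0,0],[0,0,0],1],
  [[0,0,0],[0,0,0],1],
  [[0,0,0],[0,0,0],1],
  [[0,0,0],[0,0,0],1],
  [[0,0,0],[0,0,0],1],
  [[0,0,0],[0,0,0],1],
])

```text
time: 29.8
tcp_pos: [485.1, -159.5, 81.1]
orientation: [[0.001, 0.996, -0.091], [0.007, -0.091, -0.996], [-1.0, 0.001, -0.007]]
ft_force: [4.4, 17.6, 5.3]
gripper_width: 33.6
```

```bash
python3 -c "
from h import *
delta([494.6,-46.5,82])
snap('p',scene=(270,190,110,110,6),top=(165,205,210,85,3.8))
"
```

```text
t 29.8 p [ 485.1 -159.5   81.1] spread [0. 0. 0.] yang -5.2 x [ 0.0012  0.0071 -1.    ] F [ 4.4 17.6  5.3] w 33.6
tool delta [-1.000e-01 -8.000e-01 -1.134e+02]
```

View pics/p_scene.png

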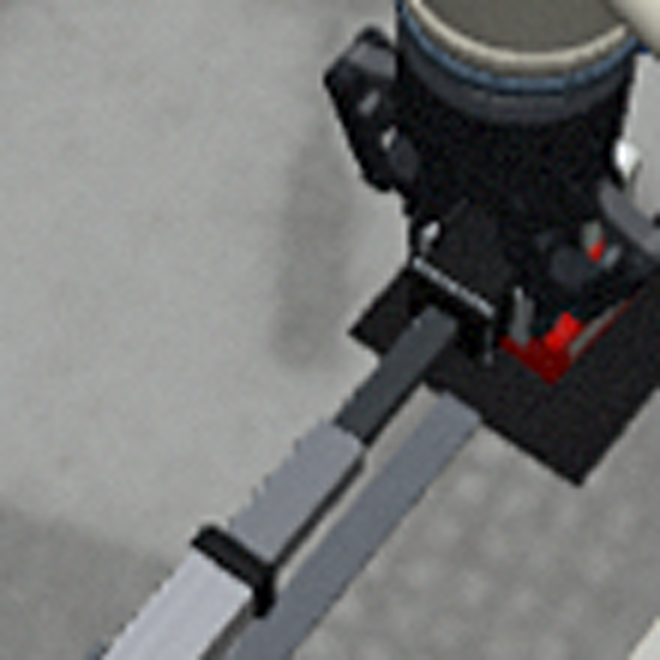

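View pics/p_top.png

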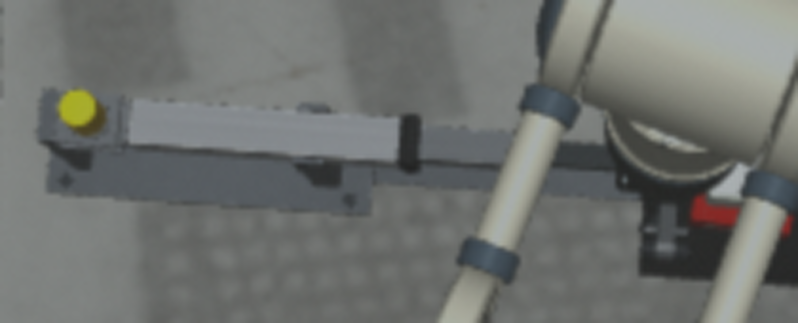

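The force rose from 10 to 17.6 N for only 0.3 mm of travel, so this is the second stop (113.4 mm, play included). One hold call to confirm the grip isn't creeping.

Request:
send_rows([
  [[0,0,0],[0,0,0],1],
  [[0,0,0],[0,0,0],1],
  [[0,0,0],[0,0,0],1],
  [[0,0,0],[0,0,0],1],
  [[0,0,0],[0,0,0],1],
  [[0,0,0],[0,0,0],1],
  [[0,0,0],[0,0,0],1],
  [[0,0,0],[0,0,0],1],
  [[0,0,0],[0,0,0],1],
  [[0,0,0],[0,0,0],1],
])

```text
time: 31.15
tcp_pos: [485.1, -159.5, 81.1]
orientation: [[0.001, 0.996, -0.091], [0.007, -0.091, -0.996], [-1.0, 0.001, -0.007]]
ft_force: [4.6, 16.8, 4.9]
gripper_width: 33.4
```

```bash
python3 -c "
from h import *
delta([494.6,-46.5,82])
snap('q',scene=(0,0,640,480,1.0))
"
```

```text
t 31.15 p [ 485.1 -159.5   81.1] spread [0. 0. 0.] yang -5.2 x [ 0.0012  0.0072 -1.    ] F [ 4.6 16.8  4.9] w 33.4
tool delta [-1.000e-01 -7.000e-01 -1.134e+02]
```

View pics/q_scene.png

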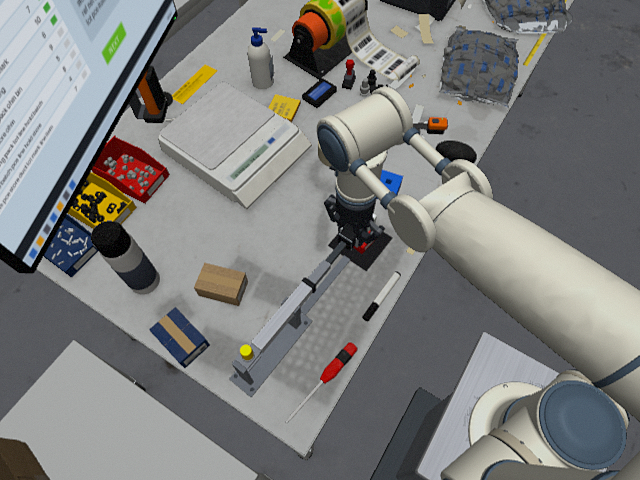

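Steady at 16.8 N. The knob is seated at (246,351), and the cartons, marker and screwdriver are where they started. Handing in.

```bash
python3 -c "
from plant import *
print(sign_off())"
```

```text
the job is handed in; nothing more can be done
None
```

The lock pin is home, and the boom is out at its second stop over the red carton. The job was handed in at about 31 s with the arm still holding the handle.

- **Pin:** I took it from the holder and pushed it in until the flange touched the top plate. The two cameras put the knob's top at z = 150.6 mm, where 150 mm means fully home.
- **Release and pull:** I gripped the handle from above with a finger on the red button and pulled it 113.4 mm. At the end the force rose from 10 to 17.6 N for only 0.3 mm of travel, which is the second stop with the pin's play taken up. After another 1.25 s of holding, the position had not changed and the force was 16.8 N.
- **Other loose things:** In the last picture the brown and blue cartons, marker and screwdriver look unmoved. The arm and camera partly hide the red carton and the arm hides the tape, so I could not fully recheck those two. Nothing came near either of them.

**Small disagreements:**
- The handle was about 2 mm off my image estimate sideways, which gave a side force of about 10 N when I first gripped it. I corrected that during the pull.
- The gripper's opening reads about 1.7 mm low on the 22 mm knob. So I judged the button to be in because the boom came out, not from the 33.5 mm reading.

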